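# Screw the lid back on the leaning food canister

## Robot

A 6-joint arm with a two-finger parallel gripper is mounted at the origin on the work surface. World frame = base frame: x ahead of the robot, y to its left, z up, the work surface at z = 0. Lengths are in m, angles in rad, forces in N, time in s.
With the tool pointing down it reaches from about 0.35 to 0.975 m from the base axis. Payload 4.9 kg.
Tool frame: the origin (TCP) lies on the centre line of the jaws, within the pads' length; the fingertips stand 8 mm ahead of it and the grasp point (between the pads) lies 11 mm behind it; z points along the fingers, y is the direction in which the jaws open and shut (so a half turn about z gives the same grasp; the last joint's range is limited). The gripper opens to 85 mm and grips with 20 to 120 N. Pads are 22 mm wide; open, the fingers measure 114 mm over their backs; the gripper's body (76 mm by 85 mm) begins 54 mm behind the grasp point. The pads swing forward as they close: fully open they stand 13 mm farther back than shut.
Start: joints at [-1.413, 0.053, 1.613, -0, 1.476, -0.119], TCP at [0.171, -0.601, 0.239] pointing down, gripper open.
Joint ranges: [-3.01, 3.01], [-1.01, 2.22], [0.06, 2.58], [-1.02, 4.17], [0.09, 2.62], [-3.14, 3.14]. Speed limits (rad/s): [2.57, 2.57, 3.14, 3.14, 3.14, 3.14].

## Interface

Orientations are given as a rotation vector (axis times angle).
In Python, from station import get_obs, get_image, calibration, finish_job gives the robot as it stands. The module is installed in compiled form; this text tells all that it offers.
- The arm moves only by the shell command python3 -m jog 'ROWS' [FORCE]. ROWS is JSON, a list of rows, each a list of 7 numbers: the shift along the tool's x, y, z in cm, then the turn, a rotation vector about the tool's x, y, z in rad, then the closure in counts, from 0 (fully open) to 255 (shut). In form: [[dx, dy, dz, ax, ay, az, jaw], ...]. A call has 1 to 8 rows; each row is the pose to reach, as a shift and turn from the pose measured when the call began, along the tool's axes at that moment; what a row does not reach only later rows make up. A row lasts 1/12 s, in which the tool goes at most 41.7 mm and 7.16 degrees, less where a joint would pass 70% of its speed; a pose out of reach is approached as far as the arm can. A call with a gripper value outside its range is refused whole. The fingers move at their own pace and stop on an object; FORCE is the grip in N (left out, the last holds). Time passes only in rows, so rows that repeat a pose let the fingers close. It gives the time, the measured TCP pose, the force and the opening at its end, in the units of the state.
- get_obs(): the state, without advancing time (a new reading comes with each control period).
- get_image(name): name is "side" or "top"; returns the picture (400x640x3 uint8, red, green, blue); there is no depth.
- calibration(name): a dict with "vfov" (degrees; the focal length in pixels is half the picture's height over the tangent of half this angle, whatever the lens; pixels are square), "cx", "cy" (the principal point, pixels), "R" (3x3) and "t" (3): a world point X has camera coordinates R X + t. Camera axes: x right, y down, z forward; pixel columns grow to the right and rows downward; lengths in m; the calibration is good to about 2 mm. A picture is of the moment at which its call begins. calibration takes no time and is no camera call.
- finish_job(): hands the job in, once; it reports no verdict.
The state is a dict: "t": time; "q": joint angles; "dq": joint speeds; "effort": joint torques, N m; "tool_pos": TCP position; "tool_rot": TCP orientation; "contact_force": force on the tool from outside, world axes, zero at the start; "wrist_torque": the same for the moment, N m; "opening": finger opening in m.
Only numpy, scipy, OpenCV 4.12 (cv2) and the standard library are available. Lean on these libraries where they do the work, as an engineer would, in place of code of your own. Each camera call takes 0.05 s, during which the arm holds its last target. There are 200 camera calls.

## Task

Screw the steel lid with the wooden grip back onto the open white canister that leans in the bamboo cradle: find where the thread starts by feel, then screw the lid fully home. Do not force a jammed thread, let go of the lid, and leave the tins, bowl, scoop and spoon where they are.

Things in the scene. Friction and masses are not known exactly. Their poses are not given: they have to be found in the camera images.
- lid_centre (a point): Half-way up the loose steel screw lid, on its axis: 69 mm tall, 0.16 kg, skirt down on the worktop. Round part dia 100, 41 mm high; on it a wooden bar grip 76 mm long (along x), 24 wide (y), 28 high. z points up the axis; the bar's foot is 6.5 and its top 34.5 mm above this point. The bar may be gripped either way round, let go and taken again: the lid stays on the neck.
- lid_lugs (a point): On the lid's axis, level with the underside of its three inner lugs, 33.5 mm below the lid's centre and 1 mm above the skirt's edge. The lugs are 7 mm thick and round, 120 degrees apart (the first under the bar's +x end), and reach in from the 93 mm bore to radius 38.5 mm. The bore is 36 mm deep.
- mouth (a point): On the axis of the white canister's neck, level with the top of its thread. z points out along the axis, which leans 30 degrees from vertical towards -x. Lip 7 mm above, dia 65, widening to a 72 mm neck (lid has 2.5 mm radial play); thread dia 87. The thread has three starts; their angle about the axis is unknown and differs each time (x, y do not turn with them). Canister dia 128, held fast.
- start_floor (a point): On the neck's axis, 15 mm below the mouth point: floor of the thread openings. Each start, counter-clockwise seen from above: 32 degrees of opening, an 8 degree rib (top 6 mm above the mouth point), 80 degrees of flat thread, next opening. Lugs set on thread or rib drop in here when turned counter-clockwise (at most 1.8 rad) under a light push; clockwise they jam on the ribs.
- home (a point): Where the lid's centre lies once fully home: on the neck's axis, 9.5 mm above the mouth point (lugs 24 mm below it). From the openings the lugs go 1.4 to 1.8 rad clockwise under the thread, down a channel sloping 9 mm over its last 1.25 rad (play 3 mm at its entry, 1.2 mm at its end), to the ribs: a hard stop; stop turning when it is felt.
- tin_a: Closed tin, dia 80 mm, 62 mm high, origin under its centre. Leave alone.
- tin_b: Second closed tin of the same kind. Leave alone.
- bowl: White bowl, dia 140 mm, 55 mm high, on a low bamboo stand 200 x 200 mm, 82 mm high; origin under the bowl's centre. Leave alone.
- scoop: Clear plastic scoop, pan 85 x 70 x 45 mm with a 95 mm handle along -x; origin under the pan's centre. Leave alone.
- spoon: Steel tablespoon 190 mm long lying along x; origin under its middle. Leave alone.
Not all that is in view belongs to the job. Leave any green or purple look-alike of the part that bears lid_centre alone.

How it is judged:
By the outcome, as a careful person would: the job done as asked, in the order asked, and still so for the second after the job is handed in, with the robot touching nothing.
It also fails if it takes over 67 s, if anything falls off the work surface, if the arm or the gripper's body presses on something with over 40 N, if the wrist force passes 120 N, or if a joint passes its speed limit or range.

## Working session

There is one attempt and no reset: what is moved stays moved. The work goes in short steps, Python scripts to look and compute and a shell command to move; the robot and the scene stay as the last step left them, time stands still between calls to the robot, and variables do not carry over. Pictures are saved under pics/ and viewed, about 8 in all and at most 12, crops included, and the job is handed in when it is done.

```bash
mkdir -p pics
python3 - <<'E'
from station import *
import cv2,numpy as np
o=get_obs();print(o)
for n in("side","top"):
    cv2.imwrite(f"pics/{n}0.png",get_image(n)[:,:,::-1]);c=calibration(n);print(n,c, "cam",-np.array(c["R"]).T@np.array(c["t"]))
E
```

```text
{'t': 0.0, 'q': array([-1.41299672e+00,  5.33744798e-02,  1.61430450e+00, -2.72368716e-05,
        1.47601706e+00, -1.18975429e-01]), 'dq': array([ 1.51356970e-03,  9.11870437e-05,  1.37151839e-04, -3.95297197e-05,
       -3.76579883e-04, -4.50226722e-04]), 'effort': array([-3.07502805e-04, -3.93684018e+01, -3.70172989e+01, -2.03419104e-04,
        7.01311394e-03,  1.14133258e-05]), 'tool_pos': array([ 0.17069473, -0.60059797,  0.23804582]), 'tool_rot': array([-3.10947521e+00, -4.33084875e-01,  1.06641412e-04]), 'contact_force': array([-0.61201438,  0.18485998,  0.50072816]), 'wrist_torque': array([-0.00845109,  0.01316974,  0.05724114]), 'opening': 0.08476259972426263}
side {'vfov': 49.69146826507462, 'cx': 324.42587507190837, 'cy': 198.42248816821552, 'R': array([[-0.74370865, -0.66839471, -0.01208151],
       [-0.51492808,  0.58428759, -0.62726157],
       [ 0.42631739, -0.46027875, -0.77871494]]), 't': array([0.45164327, 0.33377632, 1.50875551])} cam [-0.1354469   0.8013027   1.38971205]
top {'vfov': 57.24337523694457, 'cx': 324.32569692005296, 'cy': 201.5942924856191, 'R': array([[ 0.01271645, -0.99990444, -0.00542275],
       [-0.99819776, -0.01237629, -0.05872012],
       [ 0.05864739,  0.00615968, -0.99825976]]), 't': array([0.04131396, 0.53068266, 1.28366185])} cam [0.45391746 0.03997094 1.31281375]
```

View pics/side0.png

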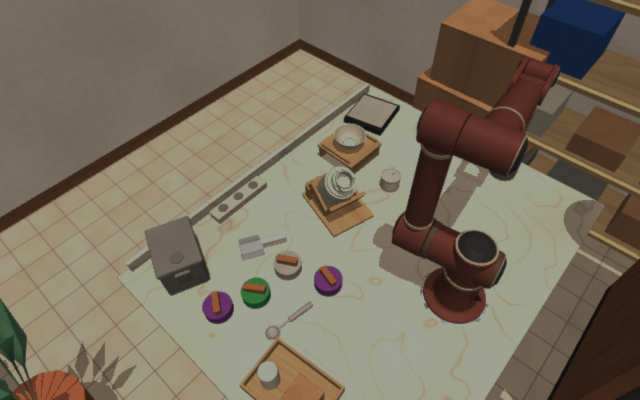

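View pics/top0.png

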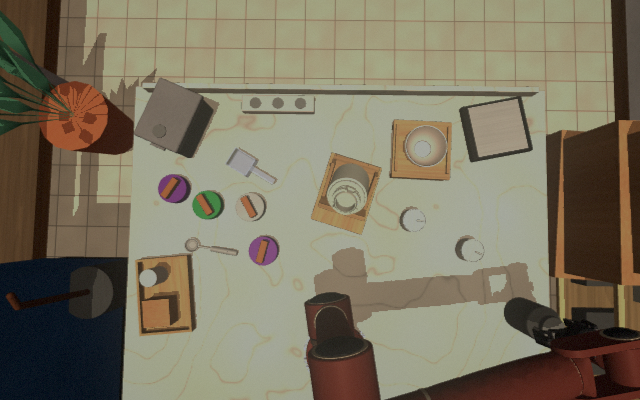

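The scene shows four lid-like things in the top view: purple (173,188), green (207,205), steel (250,207) and purple (263,250). I choose the steel one, which is at side (287,263). The canister mouth is at top (347,195) and side (342,182). Next is one close crop to check.

Run:
```python
import cv2,numpy as np
t=cv2.imread("pics/top0.png");s=cv2.imread("pics/side0.png")
def cr(im,u,v,w,h,k=6): return cv2.resize(im[v-h//2:v+h//2,u-w//2:u+w//2],None,fx=k,fy=k,interpolation=cv2.INTER_CUBIC)
a=np.hstack([cr(t,250,207,50,48),cr(t,347,190,80,48)]);b=np.hstack([cr(s,287,263,50,48),cr(s,340,188,80,48)])
cv2.imwrite("pics/crop.png",np.vstack([a,b]))
for n,im,(u,v) in(("top",t,(250,207)),("side",s,(287,263))):
    h=cv2.cvtColor(im,cv2.COLOR_BGR2HSV);m=cv2.inRange(h,(2,130,60),(18,255,255))
    r=np.zeros_like(m);cv2.circle(r,(u,v),16,255,-1);m&=r
    c=max(cv2.findContours(m,0,2)[0],key=cv2.contourArea);print(n,cv2.minAreaRect(c),cv2.contourArea(c),cv2.moments(c)['m10']/cv2.moments(c)['m00'],cv2.moments(c)['m01']/cv2.moments(c)['m00'])
```

```text
top ((247.88926696777344, 206.29238891601562), (21.117647171020508, 6.235294342041016), 61.927513122558594) 111.5 247.898355754858 206.29446935724962
side ((286.2480163574219, 259.635986328125), (20.392940521240234, 7.60263204574585), 10.30484676361084) 126.0 286.39814814814815 259.5992063492063
```

View pics/crop.png

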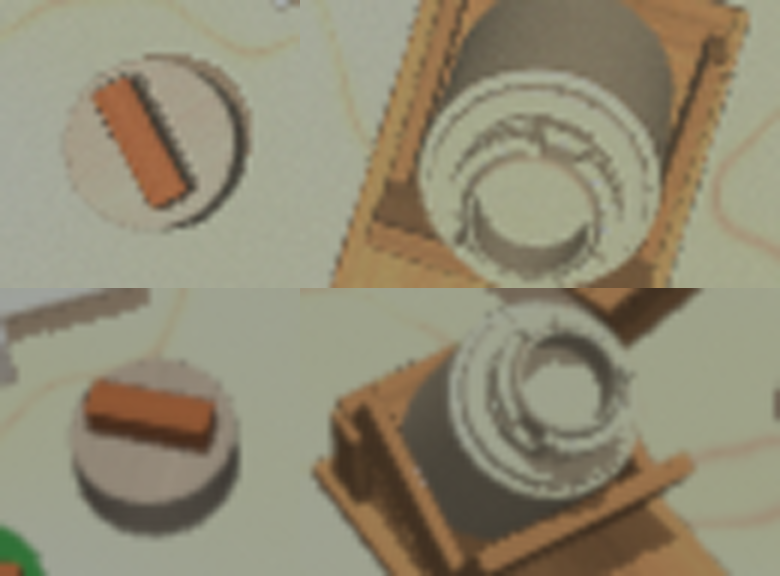

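The crop confirms the steel lid with the plain wooden bar and the open canister leaning in its cradle. I'll triangulate the lid and take a magnified look at the mouth, to fit ellipses by hand-picked points.

```bash
cat > h.py <<'E'
import cv2,numpy as np
from station import *
def ray(n,u,v):
    c=calibration(n);f=200/np.tan(np.radians(c["vfov"]/2));R=np.array(c["R"]);d=R.T@np.array([(u-c["cx"])/f,(v-c["cy"])/f,1]);return -R.T@np.array(c["t"]),d/np.linalg.norm(d)
def onz(n,u,v,z):
    o,d=ray(n,u,v);return o+d*(z-o[2])/d[2]
def tri(a,b):
    o1,d1=ray("top",*a);o2,d2=ray("side",*b);A=np.stack([d1,-d2],1);s=np.linalg.lstsq(A,o2-o1,rcond=None)[0]
    p,q=o1+s[0]*d1,o2+s[1]*d2;return (p+q)/2,np.linalg.norm(p-q)
def proj(n,X):
    c=calibration(n);f=200/np.tan(np.radians(c["vfov"]/2));x=np.array(c["R"])@X+np.array(c["t"]);return f*x[:2]/x[2]+[c["cx"],c["cy"]]
E
python3 - <<'E'
from h import *
print("bar tri",tri((247.9,206.3),(286.4,259.6)))
a=onz("top",247.9,206.3,.069);print(a,onz("side",286.4,259,.064))
b=np.radians(61.9);d=np.array([np.cos(b),np.sin(b)])*8
p=onz("top",247.9+d[0],206.3+d[1],.069)-onz("top",247.9-d[0],206.3-d[1],.069);print("bar yaw",np.arctan2(p[1],p[0]))
t=cv2.imread("pics/top0.png");s=cv2.imread("pics/side0.png")
def cr(im,u0,v0,w=50,h=60,k=8):
    c=cv2.resize(im[v0:v0+h,u0:u0+w],None,fx=k,fy=k,interpolation=cv2.INTER_CUBIC);g=cv2.convertScaleAbs(c,alpha=1.5,beta=-60)
    for i in range(0,w,10):cv2.putText(g,str(u0+i),(i*k,10),0,.35,(0,0,255));cv2.line(g,(i*k,12),(i*k,18),(0,0,255))
    for i in range(0,h,10):cv2.putText(g,str(v0+i),(0,i*k+4),0,.35,(0,0,255))
    return g
cv2.imwrite("pics/m.png",np.hstack([cr(t,323,160),cr(s,316,158)]))
E
```

```text
bar tri (array([0.50875237, 0.31049644, 0.05603203]), np.float64(0.0011408088356961465))
[0.50773807 0.30734966 0.069     ] [0.50713505 0.31199835 0.064     ]
bar yaw -2.628932527793303
```

View pics/m.png

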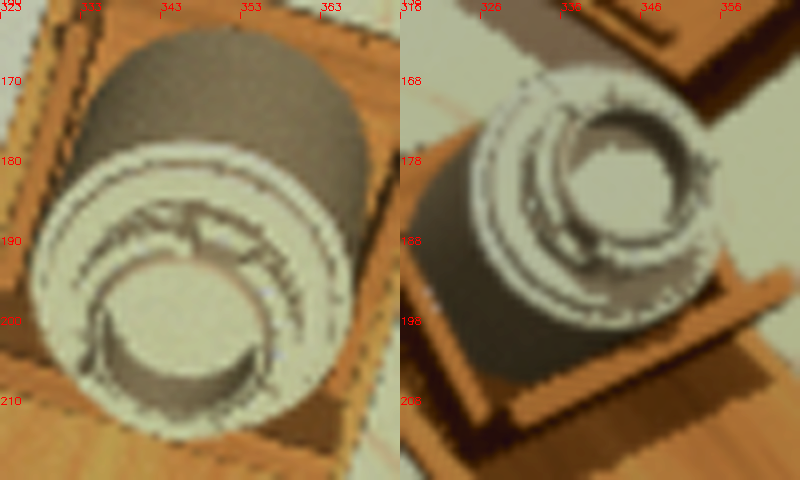

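Run:
```python
from h import *
T=lambda x,y:(323+x/8-.44,160+y/8-.44); S=lambda x,y:(316+(x-400)/8-.44,158+y/8-.44)
l,e=tri(T(185,336),S(628,172));s,e2=tri(T(191,289),S(603,196));print("lip",l,e,"shoulder",s,e2)
v=l-s;print(np.linalg.norm(v),v/np.linalg.norm(v),"lean",np.degrees(np.arccos(v[2]/np.linalg.norm(v))),"head",np.degrees(np.arctan2(v[1],-v[0])))
t=cv2.imread("pics/top0.png");m=cv2.inRange(cv2.cvtColor(t,cv2.COLOR_BGR2HSV),(5,80,60),(24,255,255));r=np.zeros_like(m);r[140:245,300:390]=255;m&=r
m=cv2.morphologyEx(m,cv2.MORPH_OPEN,np.ones((3,3)))
c=max(cv2.findContours(m,0,2)[0],key=cv2.contourArea);rc=cv2.minAreaRect(c);print(rc,cv2.boxPoints(rc).round(1).tolist())
b=cv2.boxPoints(rc);w=np.array([onz("top",*p,.02)for p in b]);
for i in range(4):
  d=w[(i+1)%4]-w[i];print(np.linalg.norm(d).round(3),np.degrees(np.arctan2(d[1],d[0])).round(1))
for L in cv2.HoughLinesP(cv2.Canny(m,50,150),.5,np.pi/360,18,None,22,4)[:,0]:
  p,q=onz("top",L[0],L[1],.02),onz("top",L[2],L[3],.02);d=q-p;print(L,np.degrees(np.arctan2(d[1],d[0])).round(1))
# model circle check
for h in(10,14,16,18):
  for az in (h,):
    a=np.radians(az);ax=np.array([-.5*np.cos(a),.5*np.sin(a),.866]);x=np.array([.866*np.cos(a),-.866*np.sin(a),.5]);y=np.cross(ax,x)
    for n in("top","side"):
      P=np.array([proj(n,l+.0325*(np.cos(k)*x+np.sin(k)*y))for k in np.arange(0,6.28,.1)]);o=(323,160,0) if n=="top" else(316,158,400)
      mn,mx=P.min(0),P.max(0);print(h,n,[(mn[0]+.44-o[0])*8+o[2],(mx[0]+.44-o[0])*8+o[2]],[(mn[1]+.44-o[1])*8,(mx[1]+.44-o[1])*8])
```

```text
lip [ 0.52113297 -0.01726891  0.20118543] 0.0025271037691017135 shoulder [ 0.5408764  -0.02199615  0.1654711 ] 0.0003000077880313276
0.04108117731636669 [-0.48059562  0.11507073  0.86935987] lean 29.615663014445307 head 13.465043774955188
((345.9804382324219, 192.962646484375), (53.3912239074707, 69.85600280761719), 17.35402488708496) [[310.1000061035156, 218.3000030517578], [330.8999938964844, 151.6999969482422], [381.8999938964844, 167.60000610351562], [361.0, 234.3000030517578]]
0.248 -16.5
0.19 -106.8
0.248 163.0
0.188 73.4
[337 153 381 167] -107.1
[310 217 331 153] -17.3
[361 233 381 168] -16.7
[311 218 359 233] -106.6
10 top [np.float64(97.66668034568784), np.float64(268.87525349136286)] [np.float64(255.44059234581982), np.float64(409.21036073650293)]
10 side [np.float64(563.5938393126326), np.float64(697.184716224454)] [np.float64(104.27286771547642), np.float64(240.6524960741856)]
14 top [np.float64(97.84805977377164), np.float64(268.73594323062343)] [np.float64(255.15600282733953), np.float64(409.59338970704994)]
14 side [np.float64(562.9313594951263), np.float64(697.8440464598029)] [np.float64(103.96104849490712), np.float64(240.9550809432851)]
16 top [np.float64(98.06518801965012), np.float64(268.6805916958656)] [np.float64(254.97334617882007), np.float64(409.7952777339183)]
16 side [np.float64(562.6412821348931), np.float64(698.2364500673639)] [np.float64(103.8466977369535), np.float64(241.10304356961842)]
18 top [np.float64(98.24879642124915), np.float64(268.52157162277035)] [np.float64(254.83945086065), np.float64(410.0529707753251)]
18 side [np.float64(562.2945541596705), np.float64(698.5465328279297)] [np.float64(103.65759278844553), np.float64(241.19203245706285)]
```

The lip, lean (29.6°) and cradle yaw (about 16.9°) agree with the task text, so the canister is measured well enough to set out. Next is a helper that gives tool-frame deltas.

```bash
cat >> h.py <<'E'
from scipy.spatial.transform import Rotation as Ro
AZ=np.radians(16.9);A=np.array([-.5*np.cos(AZ),.5*np.sin(AZ),.8660]);LIP=np.array([.5211,-.0173,.2012]);MOUTH=LIP-.007*A
def Rt(z,xhint):
    z=np.array(z,float);x=np.array(xhint,float);x-=z*(x@z);x/=np.linalg.norm(x);return np.stack([x,np.cross(z,x),z],1)
def delta(pos,R):
    o=get_obs();R0=Ro.from_rotvec(o["tool_rot"]).as_matrix();d=R0.T@(np.array(pos)-o["tool_pos"])*100
    print("delta cm",d.round(2),"rot",Ro.from_matrix(R0.T@R).as_rotvec().round(3),"t",round(o["t"],2),"q",o["q"].round(2))
E
python3 - <<'E'
from h import *
print(onz("top",249.6,206.5,.041))
yaw=.513;x=[np.cos(yaw),np.sin(yaw),0]
delta([.508,.308,.30],Rt([0,0,-1],x))
E
python3 -m jog
```

```text
[0.50832745 0.3074335  0.041     ]
delta cm [ 57.28 -78.2   -6.02] rot [-0.002 -0.    -0.236] t 0.1 q [-1.41  0.05  1.61 -0.    1.48 -0.12]invalid input
```

```bash
python3 -m jog '[[4,-4,-3,0,0,0,0],[8,-8,-6,0,0,0,0],[12,-12,-6,0,0,-0.05,0],[16,-16,-6,0,0,-0.08,0],[19,-20,-6,0,0,-0.1,0],[22,-24,-6,0,0,-0.1,0],[25,-28,-6,0,0,-0.15,0],[28,-31,-6,0,0,-0.15,0]]' 30
python3 - <<'E'
from h import *
delta([.508,.308,.30],Rt([0,0,-1],[np.cos(.513),np.sin(.513),0]))
E
```

```text
t: 0.77
tool_pos: [0.3154, -0.311, 0.2967]
tool_rot: [-3.068, -0.666, -0.0]
contact_force: [1.2, -0.2, 0.1]
opening: 0.0855
delta cm [ 43.2  -48.33  -0.2 ] rot [-0.002 -0.001 -0.085] t 0.77 q [-0.95 -0.43  1.94  0.    1.64  0.2 ]
```

```bash
python3 -m jog '[[2.8,-3,0,0,0,-0.02,0],[5.6,-6,0,0,0,-0.04,0],[8.4,-9,0,0,0,-0.05,0],[11.2,-12,0,0,0,-0.06,0],[14,-15,0,0,0,-0.07,0],[16.8,-18,0,0,0,-0.08,0],[19.6,-21,0,0,0,-0.085,0],[22.4,-24,0,0,0,-0.085,0]]';  python3 -m jog '[[2.8,-3,0,0,0,0,0],[5.6,-6,0,0,0,0,0],[8.4,-9,0,0,0,0,0],[11.2,-12,0,0,0,0,0],[14,-15,0,0,0,0,0],[16.8,-18,0,0,0,0,0],[19.6,-21,0,0,0,0,0],[20,-23.5,0,0,0,0,0]]'
python3 - <<'E'
from h import *
delta([.508,.308,.15],Rt([0,0,-1],[np.cos(.513),np.sin(.513),0]))
E
```

```text
t: 1.43
tool_pos: [0.4195, 0.0025, 0.2971]
tool_rot: [-3.037, -0.796, -0.001]
contact_force: [2.2, -0.8, 0.1]
opening: 0.0856
t: 2.1
tool_pos: [0.4793, 0.3086, 0.2962]
tool_rot: [-3.036, -0.798, 0.001]
contact_force: [-0.2, -0.5, -0.8]
opening: 0.0855
delta cm [ 2.47  1.5  14.61] rot [-0.002  0.     0.001] t 2.1 q [ 0.44 -0.11  1.67  0.    1.57  1.5 ]
```

```bash
python3 -m jog '[[1.5,1,4,0,0,0,0],[2.4,1.5,8,0,0,0,0],[2.4,1.5,12,0,0,0,0],[2.45,1.5,15.5,0,0,0,0],[2.45,1.5,19,0,0,0,0],[2.45,1.5,22,0,0,0,0],[2.45,1.5,24,0,0,0,0],[2.45,1.5,24.3,0,0,0,0]]'
python3 - <<'E'
from h import *
im=get_image("top");cv2.imwrite("pics/g1.png",im[:,:,::-1])
delta([.508,.308,.053],Rt([0,0,-1],[np.cos(.513),np.sin(.513),0]))
t=cv2.imread("pics/g1.png");s=get_image("side")[:,:,::-1]
cv2.imwrite("pics/g1.png",np.hstack([cv2.resize(t[175:235,220:280],None,fx=6,fy=6),cv2.resize(s[220:280,255:315],None,fx=6,fy=6)]))
E
```

```text
t: 2.77
tool_pos: [0.5037, 0.3062, 0.0471]
tool_rot: [-3.038, -0.799, 0.017]
contact_force: [-0.7, 0.0, -0.2]
opening: 0.0854
delta cm [ 0.31  0.04 -0.38] rot [-0.003  0.007  0.001] t 2.82 q [0.42 0.17 1.83 0.   1.16 1.47]
```

View pics/g1.png

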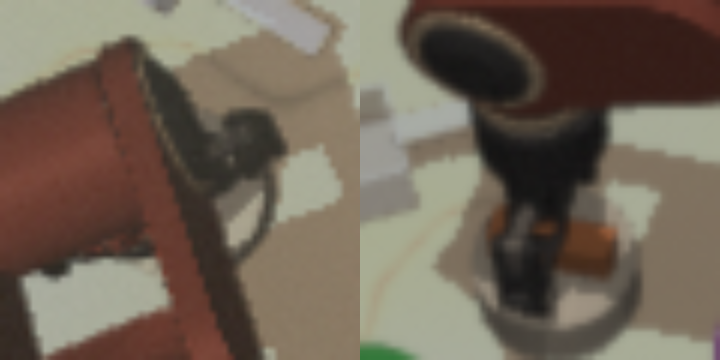

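The fingers straddle the bar, with a slight low overshoot. I'll correct that and close.

```bash
python3 -m jog '[[0.3,0,-0.4,0,0.007,0,0],[0.3,0,-0.4,0,0.007,0,0],[0.3,0,-0.4,0,0.007,0,255],[0.3,0,-0.4,0,0.007,0,255],[0.3,0,-0.4,0,0.007,0,255],[0.3,0,-0.4,0,0.007,0,255],[0.3,0,-0.4,0,0.007,0,255],[0.3,0,-0.4,0,0.007,0,255]]' 60; python3 -m jog '[[0,0,0,0,0,0,255],[0,0,0,0,0,0,255],[0,0,0,0,0,0,255],[0,0,0,0,0,0,255]]'
python3 - <<'E'
from h import *
o=get_obs();print(o["tool_pos"],o["contact_force"],o["wrist_torque"],o["opening"],o["q"])
R=Ro.from_rotvec(o["tool_rot"]).as_matrix();print(R.round(3))
E
```

```text
t: 3.53
tool_pos: [0.5097, 0.3092, 0.0563]
tool_rot: [-3.035, -0.798, -0.006]
contact_force: [-0.0, 0.1, -1.9]
opening: 0.0229
t: 3.87
tool_pos: [0.5097, 0.3092, 0.0563]
tool_rot: [-3.035, -0.798, -0.006]
contact_force: [-0.3, 1.2, 0.9]
opening: 0.0224
[0.50969791 0.30918945 0.05625447] [-0.32628498  1.23701706  0.86684411] [ 0.01952255 -0.03098168  0.01953471] 0.022445370385284016 [0.41920798 0.16272271 1.81833496 0.0030234  1.15605109 1.47446196]
[[ 0.871  0.492  0.003]
 [ 0.492 -0.871  0.004]
 [ 0.005 -0.002 -1.   ]]
```

```bash
cat >> h.py <<'E'
Q=.513
def tcp(h,off=.0024,q=None,gz=.02175):
    """pose with the lid's centre h above the mouth point"""
    R=Rt(-A,[np.cos(q if q is not None else Q),np.sin(q if q is not None else Q),0]);return MOUTH+A*(h+gz)+R[:,0]*off,R
E
python3 -m jog '[[0,0,-2,0,0,0,255],[0,0,-5,0,0,0,255],[0,0,-9,0,0,0,255],[0,0,-13,0,0,0,255],[0,0,-17,0,0,0,255],[0,0,-21,0,0,0,255],[0,0,-25,0,0,0,255],[0,0,-28,0,0,0,255]]' 100
python3 - <<'E'
from h import *
o=get_obs();print(o["opening"],o["contact_force"])
p,R=tcp(.100);print(p);delta(p,R)
E
```

```text
t: 4.53
tool_pos: [0.509, 0.308, 0.3398]
tool_rot: [-3.034, -0.798, -0.011]
contact_force: [0.5, 0.2, -0.7]
opening: 0.0221
0.022116761597694136 [ 0.46726635  0.18870986 -0.73102928]
[0.46800839 0.00076267 0.30133868]
delta cm [-18.71  24.74   3.66] rot [-0.393  0.34  -0.07 ] t 4.53 q [ 0.42 -0.06  1.56  0.    1.63  1.47]
```

```bash
python3 -m jog '[[-2.4,3.2,0,-0.06,0.05,-0.01,255],[-4.8,6.4,0,-0.12,0.1,-0.02,255],[-7.2,9.6,1,-0.18,0.15,-0.03,255],[-9.6,12.8,2,-0.24,0.2,-0.04,255],[-12,16,2.5,-0.3,0.25,-0.05,255],[-14.4,19.2,3,-0.36,0.3,-0.06,255],[-16.8,22.3,3.7,-0.393,0.34,-0.07,255],[-18.7,24.7,3.7,-0.393,0.34,-0.07,255]]'
python3 - <<'E'
from h import *
p,R=tcp(.100);delta(p,R)
E
```

```text
t: 5.2
tool_pos: [0.4648, 0.0, 0.2957]
tool_rot: [2.67, 0.805, 0.614]
contact_force: [-0.2, -0.1, -2.4]
opening: 0.0221
delta cm [ 0.46  0.31 -0.35] rot [-0.003  0.004  0.001] t 5.2 q [-0.1  -0.74  2.19 -0.1   1.18  0.9 ]
```

```bash
python3 -m jog '[[0.4,0.3,-0.3,0,0,0,255],[0.4,0.3,-0.3,0,0,0,255],[0.4,0.3,-0.3,0,0,0,255],[0.4,0.3,-0.3,0,0,0,255]]'
python3 - <<'E'
from h import *
p,R=tcp(.100);delta(p,R)
t=get_image("top")[:,:,::-1];s=get_image("side")[:,:,::-1]
for n,im in(("top",t),("side",s)): cv2.imwrite(f"pics/{n}1.png",im)
o=get_obs();Rc=Ro.from_rotvec(o["tool_rot"]).as_matrix();c=o["tool_pos"]+Rc[:,2]*.02175-Rc[:,0]*.0024
print("lid centre predicted px",proj("top",c),proj("side",c),proj("top",c+A*.0065),proj("side",c+A*.0065))
cv2.imwrite("pics/g2.png",np.hstack([cv2.resize(t[160:230,312:378],None,fx=6,fy=6),cv2.resize(s[135:205,305:371],None,fx=6,fy=6)]))
E
```

```text
t: 5.53
tool_pos: [0.468, 0.0014, 0.3008]
tool_rot: [2.67, 0.807, 0.614]
contact_force: [-0.8, 0.6, -1.9]
opening: 0.0217
delta cm [-0.02  0.07 -0.03] rot [-0.004  0.004  0.003] t 5.53 q [-0.1  -0.73  2.17 -0.1   1.19  0.9 ]
lid centre predicted px [341.64611124 215.29806693] [352.11013099 172.51323412] [341.38124645 216.36292483] [352.69265302 172.00641968]
```

View pics/g2.png

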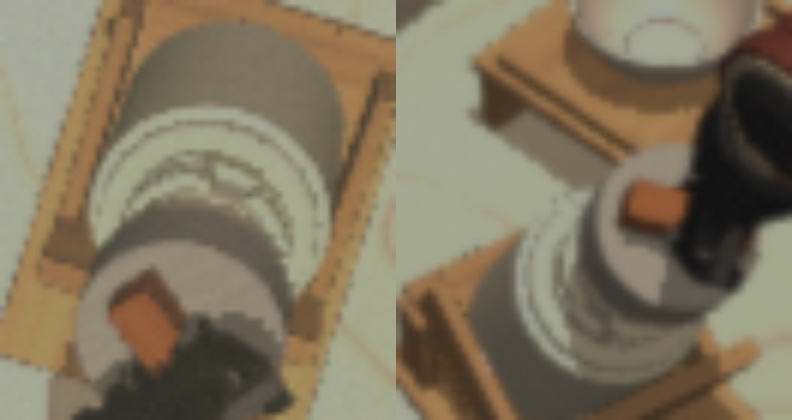

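```bash
python3 -m jog '[[-0.1,0,0.8,0,0,0,255],[-0.15,0.05,1.6,0,0,0,255],[-0.15,0.05,2.4,0,0,0,255],[-0.15,0.05,3.2,0,0,0,255],[-0.15,0.05,4,0,0,0,255],[-0.15,0.05,4.6,0,0,0,255],[-0.15,0.05,5,0,0,0,255],[-0.15,0.05,5,0,0,0,255]]'
cat >> h.py <<'E'
def st(off=.001,gz=.02175):
    o=get_obs();R=Ro.from_rotvec(o["tool_rot"]).as_matrix();c=o["tool_pos"]+R[:,2]*gz-R[:,0]*off;d=c-MOUTH
    h=d@A;L=d-h*A;F=R.T@o["contact_force"];M=R.T@o["wrist_torque"]
    print("t %.2f h %.1f mm lateral(tool) %s  F(tool) %s M(tool) %s open %.1f tilt %.1fdeg"%(o["t"],h*1e3,(R.T@L*1e3).round(1)[:2],F.round(1),M.round(2),o["opening"]*1e3,np.degrees(np.arccos(-R[:,2]@A))),"q",o["q"].round(2))
E
python3 -c "
from h import *
st();p,R=tcp(.033,.001);delta(p,R)"
```

```text
t: 6.3
tool_pos: [0.4906, -0.007, 0.2555]
tool_rot: [2.671, 0.808, 0.611]
contact_force: [-0.7, -0.1, -0.7]
opening: 0.022
t 6.30 h 48.3 mm lateral(tool) [-0.8 -1.4]  F(tool) [-0.8 -0.6  0.3] M(tool) [ 0.29 -0.26  0.01] open 22.0 tilt 0.6deg q [-0.12 -0.64  2.2  -0.1   1.08  0.89]
delta cm [0.08 0.13 1.53] rot [-0.006  0.006  0.003] t 6.3 q [-0.12 -0.64  2.2  -0.1   1.08  0.89]
```

```bash
python3 -m jog '[[0.1,0.1,0.15,-0.006,0.006,0,255],[0.1,0.1,0.3,-0.006,0.006,0,255],[0.1,0.1,0.45,-0.006,0.006,0,255],[0.1,0.1,0.6,-0.006,0.006,0,255],[0.1,0.1,0.7,-0.006,0.006,0,255],[0.1,0.1,0.8,-0.006,0.006,0,255],[0.1,0.1,0.8,-0.006,0.006,0,255]]'
python3 -c "
from h import *
st()"
python3 -m jog '[[0,0,0.12,0,0,0,255],[0,0,0.24,0,0,0,255],[0,0,0.36,0,0,0,255],[0,0,0.48,0,0,0,255],[0,0,0.48,0,0,0,255]]'
python3 -c "
from h import *
st()"
```

```text
t: 6.88
tool_pos: [0.4946, -0.008, 0.2528]
tool_rot: [2.666, 0.807, 0.619]
contact_force: [-23.6, 4.0, 15.6]
opening: 0.0216
t 6.88 h 43.9 mm lateral(tool) [0.8 0.4]  F(tool) [-10.5  -7.9 -25.4] M(tool) [ 1.92 -1.94 -0.07] open 21.6 tilt 0.4deg q [-0.12 -0.63  2.2  -0.1   1.06  0.89]
t: 7.3
tool_pos: [0.4967, -0.0082, 0.2538]
tool_rot: [2.666, 0.807, 0.62]
contact_force: [-26.4, 5.7, 20.1]
opening: 0.0218
t 7.30 h 43.8 mm lateral(tool) [2.7 1.9]  F(tool) [-10.1  -8.8 -30.9] M(tool) [ 2.   -1.9  -0.02] open 21.8 tilt 0.4deg q [-0.12 -0.62  2.19 -0.1   1.06  0.89]
```

Run:
```python
from h import *
t=get_image("top")[:,:,::-1];s=get_image("side")[:,:,::-1]
for n,im in(("top",t),("side",s)): cv2.imwrite(f"pics/{n}2.png",im)
o=get_obs();Rc=Ro.from_rotvec(o["tool_rot"]).as_matrix();c=o["tool_pos"]+Rc[:,2]*.02175-Rc[:,0]*.001
f=lambda n,p:(proj(n,p)-([320,165] if n=="top" else [312,145])+.5)*8+([0,0] if n=="top" else[400,0])
print("topface px in crop",f("top",c+A*.0065),f("side",c+A*.0065))
cv2.imwrite("pics/g3.png",np.hstack([cv2.resize(t[165:225,320:370],None,fx=8,fy=8,interpolation=2),cv2.resize(s[145:205,312:362],None,fx=8,fy=8,interpolation=2)]))
```

```text
topface px in crop [195.43187711 335.98501459] [686.8353273  246.37714283]
```

View pics/g3.png

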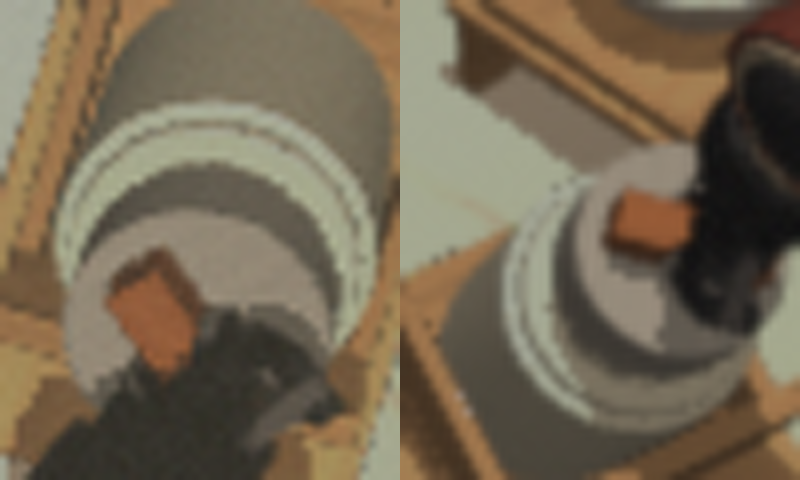

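Run:
```python
from h import *
l,e=tri((323+185/8-.44,160+336/8-.44),(316+228/8-.44,158+172/8-.44))
f,e2=tri((320+198.5/8-.44,165+325/8-.44),(312+287/8-.44,145+247.5/8-.44))
d=f-l;h=d@A;lat=d-h*A
o=get_obs();R=Ro.from_rotvec(o["tool_rot"]).as_matrix()
print(e,e2,"lid face above lip",h*1e3,"lateral world",lat*1e3,"tool",R.T@lat*1e3); c=f-.0065*A;g=R.T@(c-o["tool_pos"]);print("lid centre rel tcp tool mm",g*1e3)
st()
```

```text
0.0025271037691017135 0.002624509606764432 lid face above lip 37.05069387915056 lateral world [ 2.92862667 -1.42468835  1.85887429] tool [ 1.96491743  3.19391462 -0.00368917]
lid centre rel tcp tool mm [-1.66619315  1.26754515 28.03198051]
t 7.40 h 43.8 mm lateral(tool) [2.7 1.9]  F(tool) [ -9.6  -8.5 -30.5] M(tool) [ 1.99 -1.87  0.02] open 22.1 tilt 0.4deg q [-0.12 -0.62  2.19 -0.1   1.06  0.89]
```

```bash
python3 -m jog '[[0,0,-0.2,0,0,0,255],[-0.1,-0.1,-0.2,0,0,0,255],[-0.22,-0.25,-0.2,0,0,0,255],[-0.22,-0.25,-0.2,0,0,0,255]]'
python3 -c "
from h import *
st()"
python3 -m jog '[[0,0,0.1,0,0,0,255],[0,0,0.2,0,0,0,255],[0,0,0.3,0,0,0,255],[0,0,0.4,0,0,0,255],[0,0,0.4,0,0,0,255]]'
python3 -c "
from h import *
st()"
```

```text
t: 7.73
tool_pos: [0.4925, -0.0072, 0.2526]
tool_rot: [2.667, 0.807, 0.619]
contact_force: [-0.5, 0.9, -1.2]
opening: 0.0221
t 7.73 h 44.9 mm lateral(tool) [-0.3 -1.3]  F(tool) [-0.2 -1.4  0.7] M(tool) [ 0.27 -0.28  0.07] open 22.1 tilt 0.4deg q [-0.12 -0.64  2.2  -0.1   1.06  0.89]
t: 8.15
tool_pos: [0.4934, -0.0075, 0.252]
tool_rot: [2.669, 0.807, 0.615]
contact_force: [-26.2, 4.2, 17.8]
opening: 0.0222
t 8.15 h 44.0 mm lateral(tool) [-0.1 -0.9]  F(tool) [-11.7  -8.6 -28.5] M(tool) [ 1.9  -1.95 -0.01] open 22.2 tilt 0.5deg q [-0.12 -0.63  2.2  -0.1   1.06  0.89]
```

```bash
cat > ck.py <<'E'
import sys
from h import *
st();o=get_obs();R=Ro.from_rotvec(o["tool_rot"]).as_matrix();c=o["tool_pos"]+R[:,2]*.02175
h=(c-MOUTH)@A*1e3;m=abs(o["wrist_torque"]@R[:,2]);f=np.linalg.norm(o["contact_force"])
sys.exit(h<float(sys.argv[1]) or m>float(sys.argv[2]) or f>60)
E
J="python3 -m jog"
python3 -m jog '[[0,0,0.25,0,0,-0.05,255],[0,0,0.25,0,0,-0.1,255],[-0.05,-0.05,0.25,0,0,-0.15,255],[-0.05,-0.05,0.25,0,0,-0.2,255],[-0.05,-0.05,0.25,0,0,-0.25,255]]' >/dev/null && python3 ck.py 38 1.5 && python3 -m jog '[[0,0,0.25,0,0,-0.05,255],[0,0,0.25,0,0,-0.1,255],[-0.05,-0.05,0.25,0,0,-0.15,255],[-0.05,-0.05,0.25,0,0,-0.2,255],[-0.05,-0.05,0.25,0,0,-0.25,255]]' >/dev/null && python3 ck.py 38 1.5
```

```text
t 8.57 h 44.1 mm lateral(tool) [2.2 1.5]  F(tool) [  1.8  -0.9 -12.2] M(tool) [0.63 0.36 0.32] open 21.9 tilt 0.4deg q [-0.12 -0.63  2.2  -0.1   1.06  0.64]False
```

```bash
sed -i 's/sys.exit(\(.*\))$/sys.exit(int(\1))/' ck.py
python3 -m jog '[[-0.2,-0.2,0.15,0,0,0,255],[-0.25,-0.3,0.25,0,0,-0.05,255],[-0.25,-0.3,0.25,0,0,-0.1,255],[-0.25,-0.3,0.25,0,0,-0.15,255],[-0.25,-0.3,0.25,0,0,-0.2,255]]' >/dev/null && python3 ck.py 38 1.5 && python3 -m jog '[[-0.1,-0.2,0.25,0,0,-0.05,255],[-0.1,-0.2,0.25,0,0,-0.1,255],[-0.1,-0.2,0.25,0,0,-0.15,255],[-0.1,-0.2,0.25,0,0,-0.2,255]]' >/dev/null && python3 ck.py 38 1.5
```

```text
t 8.98 h 44.1 mm lateral(tool) [2.  0.5]  F(tool) [  3.4  -3.8 -14.4] M(tool) [1.24 0.54 0.47] open 22.2 tilt 0.6deg q [-0.12 -0.64  2.2  -0.09  1.05  0.44]
t 9.32 h 44.1 mm lateral(tool) [3.  0.3]  F(tool) [  5.   -5.6 -18.1] M(tool) [1.71 0.69 0.58] open 21.8 tilt 0.8deg q [-0.12 -0.64  2.21 -0.09  1.05  0.24]
```

```bash
cat >> h.py <<'E'
D=np.array([-.866*np.cos(AZ),.866*np.sin(AZ),-.5]);X=np.cross(A,D)
_st=st
def st(*a,**k):
    _st(*a,**k);o=get_obs();R=Ro.from_rotvec(o["tool_rot"]).as_matrix();c=o["tool_pos"]+R@np.array([-.001,0,.02175])-MOUTH
    print("   downhill %.1f cross %.1f | D in tool %s X in tool %s | F axial %.1f down %.1f cross %.1f"%(c@D*1e3,c@X*1e3,(R.T@D).round(2)[:2],(R.T@X).round(2)[:2],o["contact_force"]@A,o["contact_force"]@D,o["contact_force"]@X))
E
python3 -c "
from h import *
st()"
python3 -m jog '[[0,0,-0.2,0,0,0,255],[0,0,-0.5,0,0,0,255],[0,0,-0.5,0,0,0,255],[0,0,-0.5,0,0,0,255]]' >/dev/null;python3 -c "
from h import *
st()
p,R=tcp(.048,.001,.513+.65);p+=.003*D;delta(p,R)"
```

```text
t 9.32 h 44.1 mm lateral(tool) [3.  0.3]  F(tool) [  5.   -5.6 -18.1] M(tool) [1.71 0.69 0.58] open 21.8 tilt 0.8deg q [-0.12 -0.64  2.21 -0.09  1.05  0.24]
   downhill -0.4 cross -3.0 | D in tool [-0.04 -1.  ] X in tool [-1.    0.04] | F axial 18.2 down 5.5 cross -5.0
t 9.65 h 48.4 mm lateral(tool) [ 2.6 -0.3]  F(tool) [-0.3 -1.3  1.9] M(tool) [ 0.42 -0.01  0.  ] open 21.7 tilt 0.8deg q [-0.12 -0.65  2.21 -0.09  1.06  0.24]
   downhill 0.2 cross -2.6 | D in tool [-0.04 -1.  ] X in tool [-1.    0.04] | F axial -1.9 down 1.3 cross 0.2
delta cm [-0.25 -0.25  0.04] rot [ 0.005 -0.011  0.058] t 9.65 q [-0.12 -0.65  2.21 -0.09  1.06  0.24]
```

```bash
python3 -m jog '[[-0.25,-0.25,0,0.005,-0.011,0,255],[-0.25,-0.25,0,0.005,-0.011,0,255],[-0.25,-0.25,0,0.005,-0.011,0,255]]' >/dev/null; python3 -c "
from h import *
st()"
python3 -m jog '[[0,0,0.15,0,0,0,255],[0,0,0.3,0,0,0,255],[0,0,0.45,0,0,0,255],[0,0,0.6,0,0,0,255],[0,0,0.6,0,0,0,255]]' >/dev/null;python3 -c "
from h import *
st()"
```

```text
t 9.90 h 48.3 mm lateral(tool) [-0.  -2.4]  F(tool) [2.1 2.6 2. ] M(tool) [-0.33  0.26 -0.09] open 21.9 tilt 0.4deg q [-0.12 -0.65  2.21 -0.1   1.07  0.24]
   downhill 2.4 cross -0.1 | D in tool [-0.04 -1.  ] X in tool [-1.    0.04] | F axial -2.0 down -2.7 cross -2.0
t 10.32 h 44.1 mm lateral(tool) [ 0.  -1.8]  F(tool) [ -1.1  -5.5 -13.3] M(tool) [ 1.19 -0.05 -0.09] open 22.3 tilt 0.4deg q [-0.12 -0.64  2.21 -0.1   1.06  0.24]
   downhill 1.8 cross -0.1 | D in tool [-0.04 -1.  ] X in tool [-1.    0.04] | F axial 13.3 down 5.5 cross 0.9
```

```bash
python3 -m jog '[[0,-0.1,0.25,0,0,-0.06,255],[0,-0.15,0.25,0,0,-0.12,255],[0,-0.15,0.25,0,0,-0.18,255],[0,-0.15,0.25,0,0,-0.24,255]]' >/dev/null && python3 ck.py 41 1.5 && python3 -m jog '[[0,-0.1,0.25,0,0,-0.06,255],[0,-0.15,0.25,0,0,-0.12,255],[0,-0.15,0.25,0,0,-0.18,255],[0,-0.15,0.25,0,0,-0.24,255]]' >/dev/null && python3 ck.py 41 1.5
```

```text
t 10.65 h 43.5 mm lateral(tool) [ 0.3 -1.4]  F(tool) [-1.8  1.2 -1.3] M(tool) [-0.05 -0.3   0.  ] open 22.1 tilt 0.4deg q [-0.12 -0.64  2.21 -0.1   1.06  0.  ]
   downhill 1.4 cross 0.0 | D in tool [ 0.2  -0.98] X in tool [-0.98 -0.2 ] | F axial 1.3 down -1.5 cross 1.5
t 10.98 h 41.3 mm lateral(tool) [ 0.4 -1.6]  F(tool) [-0.2  1.9  0.8] M(tool) [-0.34 -0.1   0.07] open 22.0 tilt 0.5deg q [-0.12 -0.64  2.21 -0.1   1.05 -0.24]
   downhill 1.6 cross 0.3 | D in tool [ 0.43 -0.9 ] X in tool [-0.9  -0.43] | F axial -0.8 down -1.8 cross -0.6
```

It has come off the ledge: h is dropping with no force. I'll push straight down to see whether it drops.

```bash
python3 -m jog '[[0,0,0.15,0,0,0,255],[0,0,0.3,0,0,0,255],[0,0,0.45,0,0,0,255],[0,0,0.6,0,0,0,255],[0,0,0.6,0,0,0,255]]' >/dev/null; python3 ck.py 37 1.5 && python3 -m jog '[[0,0,0.15,0,0,0,255],[0,0,0.3,0,0,0,255],[0,0,0.45,0,0,0,255],[0,0,0.6,0,0,0,255],[0,0,0.6,0,0,0,255]]' >/dev/null; python3 ck.py 30 1.5
```

```text
t 11.40 h 35.0 mm lateral(tool) [ 0.4 -1.5]  F(tool) [0.4 3.5 2. ] M(tool) [-0.34  0.16  0.02] open 21.7 tilt 0.5deg q [-0.12 -0.63  2.21 -0.1   1.03 -0.24]
   downhill 1.5 cross 0.3 | D in tool [ 0.43 -0.9 ] X in tool [-0.9  -0.43] | F axial -2.0 down -3.0 cross -1.9
t 11.40 h 35.0 mm lateral(tool) [ 0.4 -1.5]  F(tool) [0.4 3.5 2. ] M(tool) [-0.34  0.16  0.02] open 21.7 tilt 0.5deg q [-0.12 -0.63  2.21 -0.1   1.03 -0.24]
   downhill 1.5 cross 0.3 | D in tool [ 0.43 -0.9 ] X in tool [-0.9  -0.43] | F axial -2.0 down -3.0 cross -1.9
```

```bash
python3 -m jog '[[0,0,0.15,0,0,0,255],[0,0,0.3,0,0,0,255],[0,0,0.45,0,0,0,255],[0,0,0.6,0,0,0,255],[0,0,0.7,0,0,0,255],[0,0,0.7,0,0,0,255]]' >/dev/null; python3 ck.py 37 1.5
```

```text
t 11.90 h 29.2 mm lateral(tool) [ 0.1 -1.2]  F(tool) [ 0.7 -3.  -9.2] M(tool) [ 0.76  0.41 -0.  ] open 22.2 tilt 0.5deg q [-0.12 -0.61  2.21 -0.1   1.02 -0.24]
   downhill 1.1 cross 0.4 | D in tool [ 0.43 -0.9 ] X in tool [-0.9  -0.43] | F axial 9.2 down 3.1 cross 0.6
```

The contact is 14.9 mm below the thread top, so the lugs sit on the opening floor. The height reading has a constant offset of +10.7 mm, so home should read about 20.2. Now I turn clockwise.

```bash
python3 -m jog '[[0,0,0.1,0,0,0.08,255],[0,-0.05,0.1,0,0,0.16,255],[0,-0.05,0.1,0,0,0.24,255],[0,-0.05,0.12,0,0,0.32,255]]' >/dev/null; python3 ck.py 15 1.5 && python3 -m jog '[[0,0,0.1,0,0,0.08,255],[0,-0.05,0.15,0,0,0.16,255],[0,-0.05,0.2,0,0,0.24,255],[0,-0.05,0.25,0,0,0.32,255]]' >/dev/null && python3 ck.py 15 1.5
```

```text
t 12.23 h 29.1 mm lateral(tool) [-0.1 -1.6]  F(tool) [ 0.1 -2.  -9.4] M(tool) [ 1.07  0.54 -0.38] open 21.8 tilt 0.4deg q [-0.12 -0.61  2.21 -0.1   1.02  0.08]
   downhill 1.6 cross 0.3 | D in tool [ 0.12 -0.99] X in tool [-0.99 -0.12] | F axial 9.4 down 2.0 cross 0.1
t 12.57 h 27.4 mm lateral(tool) [ 0.1 -2.2]  F(tool) [ 1.7 -2.5 -6.8] M(tool) [ 0.81  0.77 -0.21] open 22.0 tilt 0.4deg q [-0.12 -0.61  2.21 -0.1   1.02  0.41]
   downhill 2.2 cross -0.6 | D in tool [-0.2  -0.98] X in tool [-0.98  0.2 ] | F axial 6.8 down 2.1 cross -2.1
```

```bash
python3 -m jog '[[0,0,0.12,0,0,0.08,255],[0,0,0.18,0,0,0.16,255],[0,0,0.24,0,0,0.24,255],[0,0,0.3,0,0,0.32,255]]' >/dev/null; python3 ck.py 15 1.2 && python3 -m jog '[[0,0,0.12,0,0,0.08,255],[0,0,0.18,0,0,0.16,255],[0,0,0.24,0,0,0.24,255],[0,0,0.3,0,0,0.32,255]]' >/dev/null && python3 ck.py 15 1.2
```

```text
t 12.90 h 25.1 mm lateral(tool) [-0.  -2.7]  F(tool) [ 0.7 -1.5 -5.3] M(tool) [ 0.75  0.33 -0.25] open 21.8 tilt 0.4deg q [-0.12 -0.6   2.21 -0.1   1.01  0.73]
   downhill 2.3 cross -1.3 | D in tool [-0.5  -0.86] X in tool [-0.86  0.5 ] | F axial 5.3 down 1.0 cross -1.4
t 13.23 h 22.8 mm lateral(tool) [-0.4 -3. ]  F(tool) [-0.4 -2.6 -5.9] M(tool) [ 0.76  0.01 -0.2 ] open 22.1 tilt 0.5deg q [-0.12 -0.6   2.21 -0.1   1.01  1.05]
   downhill 2.3 cross -2.0 | D in tool [-0.75 -0.66] X in tool [-0.66  0.75] | F axial 5.9 down 2.0 cross -1.6
```

Turned 1.29 rad so far. h is 22.8, with home expected at about 20.2 plus any play. I'll use smaller steps now.

```bash
python3 -m jog '[[0,0,0.12,0,0,0.06,255],[0,0,0.17,0,0,0.12,255],[0,0,0.22,0,0,0.18,255],[0,0,0.25,0,0,0.22,255]]' >/dev/null; python3 ck.py 15 1 && python3 -m jog '[[0,0,0.12,0,0,0.05,255],[0,0,0.15,0,0,0.1,255],[0,0,0.18,0,0,0.14,255]]' >/dev/null && python3 ck.py 15 1
```

```text
t 13.57 h 21.1 mm lateral(tool) [-0.5 -3.5]  F(tool) [-0.4 -2.4 -6.7] M(tool) [ 0.73  0.01 -0.16] open 21.8 tilt 0.5deg q [-0.12 -0.59  2.21 -0.1   1.    1.28]
   downhill 2.1 cross -2.8 | D in tool [-0.88 -0.48] X in tool [-0.48  0.88] | F axial 6.7 down 1.6 cross -1.9
t 13.82 h 20.6 mm lateral(tool) [ 0.8 -2.6]  F(tool) [ 2.3 -0.9 -6.1] M(tool) [ 0.16  0.19 -2.56] open 21.4 tilt 0.6deg q [-0.12 -0.59  2.21 -0.1   1.    1.41]
   downhill 0.2 cross -2.8 | D in tool [-0.93 -0.36] X in tool [-0.36  0.93] | F axial 6.1 down -1.8 cross -1.6
```

```bash
python3 -m jog '[[0,0,0.05,0,0,0,255],[0,0,0.1,0,0,0.03,255],[0,0,0.1,0,0,0.06,255]]' >/dev/null; python3 ck.py 15 1
```

```text
t 14.07 h 20.6 mm lateral(tool) [ 1.2 -2.3]  F(tool) [ -1.3  -2.9 -10.2] M(tool) [ 0.06 -0.49 -3.07] open 22.1 tilt 0.6deg q [-0.12 -0.59  2.21 -0.1   1.    1.47]
   downhill -0.4 cross -2.6 | D in tool [-0.95 -0.31] X in tool [-0.31  0.95] | F axial 10.2 down 2.2 cross -2.4
```

The hard stop is felt: about 3 N·m at constant h, 1.65–1.7 rad turned, and h within 0.4 mm of home. I'll relax, release and back off.

```bash
python3 -m jog '[[0,0,0,0,0,-0.03,255],[0,0,0,0,0,-0.03,255],[0,0,-0.02,0,0,-0.03,0],[0,0,-0.02,0,0,-0.03,0],[0,0,-0.02,0,0,-0.03,0],[0,0,-0.02,0,0,-0.03,0],[0,0,-0.02,0,0,-0.03,0],[0,0,-0.02,0,0,-0.03,0]]'; python3 -m jog '[[0,0,0,0,0,0,0],[0,0,-0.5,0,0,0,0],[0,0,-1.5,0,0,0,0],[0,0,-3,0,0,0,0],[0,0,-5,0,0,0,0],[0,0,-7,0,0,0,0],[0,0,-9,0,0,0,0],[0,0,-9,0,0,0,0]]'; python3 -c "
from h import *
st()"
```

```text
t: 14.73
tool_pos: [0.5059, -0.0098, 0.2324]
tool_rot: [2.883, 0.066, 0.745]
contact_force: [0.1, -0.1, -1.0]
opening: 0.0853
t: 15.4
tool_pos: [0.4627, 0.0037, 0.3166]
tool_rot: [2.879, 0.067, 0.759]
contact_force: [0.8, -0.3, 0.8]
opening: 0.0855
t 15.40 h 116.1 mm lateral(tool) [ 4.2 -1.5]  F(tool) [ 1.   0.4 -0.3] M(tool) [ 0.06 -0.23 -0.02] open 85.5 tilt 1.1deg q [-0.09 -0.76  2.17 -0.11  1.2   1.44]
   downhill -3.5 cross -2.9 | D in tool [-0.94 -0.33] X in tool [-0.33  0.94] | F axial 0.3 down -1.1 cross 0.1
```

```bash
python3 -m jog '[[0.8,-2.5,-1,0,0,0,0],[1.6,-5,-2,0,0,0,0],[2.4,-7.5,-2,0,0,0,0],[3.2,-10,-2,0,0,0,0],[4,-13,-2,0,0,0,0],[5,-16,-2,0,0,0,0],[6,-19,-2,0,0,0,0],[6,-19,-2,0,0,0,0]]'
python3 - <<'E'
from h import *
t=get_image("top")[:,:,::-1];s=get_image("side")[:,:,::-1]
for n,im in(("top",t),("side",s)): cv2.imwrite(f"pics/{n}3.png",im)
cv2.imwrite("pics/f.png",np.hstack([cv2.resize(t[160:230,312:378],None,fx=6,fy=6,interpolation=2),cv2.resize(s[135:205,305:371],None,fx=6,fy=6,interpolation=2)]))
E
```

```text
t: 16.07
tool_pos: [0.5052, 0.2032, 0.3289]
tool_rot: [2.881, 0.074, 0.757]
contact_force: [0.2, -0.3, -0.2]
opening: 0.0857
```

View pics/f.png

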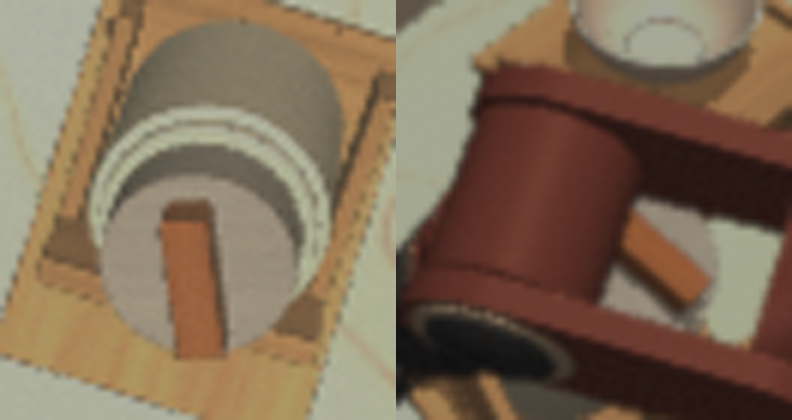

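View pics/top3.png

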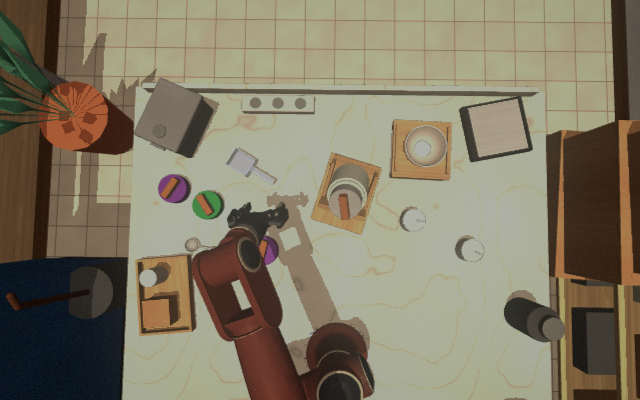

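```bash
python3 -c "
from station import *
o=get_obs();print(o['t'],abs(o['dq']).max(),o['contact_force']);print(finish_job())"
```

```text
16.1667 0.03865042126581071 [-0.19989795 -0.71419621 -1.01560983]
the job is handed in; nothing more can be done
None
```

The steel lid is screwed onto the canister up to the hard stop and released, and I handed the job in at 16.2 s.

**What I did:** I gripped the steel lid by its wooden bar and set it on the thread. I then turned it counter-clockwise under a light push for about 1.1 rad, until the lugs dropped 14.9 mm into the openings (15 mm expected). Clockwise it ran 1.65–1.7 rad down the channel. There the torque rose abruptly from about 0.2 to 2.6–3.1 N·m with no further descent, so I stopped and let go.

**Checks that agreed:**
- **Turn angle:** the clockwise turn fits the distance I expected from where the lugs dropped in, about 1.67 rad.
- **Final pictures:** the lid sits coaxially on the canister. The tins, bowl, scoop and look-alike lids still in view appear unmoved.
- **At hand-in:** the gripper was open, clear of everything and nearly at rest.

**Checks that disagreed or are incomplete:**
- **Height reading:** it was a constant 10.7 mm too high against the stated geometry, from camera error or the grip. I relied on differences in height, not absolute values.
- **Drop in the channel:** it measured 8.6 mm against 9 mm nominal. I put that down to play and noise.
- **First touch-down:** it looked a few millimetres off-centre, so I lifted and shifted the lid once before continuing.
- **Hidden from view:** the arm covers part of the lid in the final side view, and part of one purple look-alike and the spoon in the top view.

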